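Tare the gem balance with the cover down

TASK

Get the gem balance ready for weighing: with shut fingertips gently push its open draught cover all the way down, then lightly press the long bar-shaped tare key on its front deck fully down for a moment, let it come back up, and withdraw. Leave the round and the square key untouched, do not lift or shift the small dish on the pan or the things standing round the balance, and do not press the tare key while the cover is open.

Things in the scene. Friction and masses are not known exactly. Their poses are not given: they have to be found in the camera images.
- balance: White gem balance, fixed to the desk, 280 (x) by 220 (y) mm; origin on the desk under its centre, -x is its front (key side). Front deck top 55 mm above the desk, from x -140 to -50 mm; behind it the grey open-topped weighing chamber, x -50 to 110 mm, y -90 to 90 mm, rim 92 mm above the desk. It carries three grey keys side by side on the deck, centred 100 mm in front of the origin at y -62, 0 and +62 mm; which key is in which place varies.
- cover (a joint): Angle of the draught cover in rad: 0 = fully down on the chamber rim, grows as it opens (starts 0.4 to 0.9, cannot pass 1.2). The cover is a clear flat plate in a grey frame, 155 (hinge to free edge) by 170 by 8 mm thick, hinged along the chamber's far side; its free edge points to the balance's front (-x). The stiff hinge stays where it is left; some 1 to 2 N near the free edge moves it.
- cover_hinge (a point): Middle of the cover's hinge line, fixed on the balance at x 110, y 0, 92 mm above the desk; the hinge runs along the balance's y. It lies at the cover's underside: the top face of the shut cover is 8 mm higher.
- cover_edge (a point): Middle of the cover's free edge, on its top face (moves with the cover).
- tare_key (a joint): How far the tare key is pressed, in m: 0 = up, 0.006 = bottom of its travel. A spring lifts it; about 5 N takes it fully down. It counts as pressed beyond 0.004.
- tare_top (a point): Centre of the top of the tare key: the long bar-shaped key, 42 mm along the balance's y by 18 mm, top 68 mm above the desk when up. Same material as the others. It moves down with the key.
- round_key: Round key, 20 mm across, 10 mm tall, to be left untouched; origin at the centre of its underside, 58 mm above the desk. Its top is 68 mm above the desk.
- square_key: Square key, 18 by 18 mm, 10 mm tall, to be left untouched; origin at the centre of its underside, 58 mm above the desk. Its top is 68 mm above the desk.
- dish_mid (a point): Centre (half-way up) of a loose white dish, 56 mm across and 14 mm high, standing on the pan inside the chamber, wholly below the rim; leave it alone.
- bottle_mid (a point): Centre of a loose amber bottle, 56 mm across, 130 mm high, standing on the desk beside the balance; leave it alone.
- loupe_mid (a point): Centre of a loose folding loupe of steel, 62 by 28 by 16 mm, lying on the desk beside the balance; leave it alone.
- stonebox_mid (a point): Centre of a loose black stone box, 60 by 60 by 32 mm, on the desk beside the balance; leave it alone.

How it is judged:
By the outcome, as a careful person would: the job done as asked, in the order asked, and still so for the second after the job is handed in, with the robot touching nothing.
It also fails if it takes over 48 s, if anything falls off the work surface, if the arm or the gripper's body presses on something with over 40 N, if the wrist force passes 120 N, or if a joint passes its speed limit or range.

ROBOT

A 6-joint arm with a two-finger parallel gripper is mounted at the origin on the work surface. World frame = base frame: x ahead of the robot, y to its left, z up, the work surface at z = 0. Lengths are in m, angles in rad, forces in N, time in s.
With the tool pointing down it reaches from about 0.325 to 0.85 m from the base axis. Payload 15.5 kg.
Tool frame: the origin (TCP) lies midway between the tips of the shut fingers; the grasp point (between the pads) lies 19 mm behind it; z points along the fingers, y is the direction in which the jaws open and shut (so a half turn about z gives the same grasp; the last joint's range is limited). The gripper opens to 91 mm and grips with 3 to 60 N. Pads are 32 mm wide; open, the fingers measure 118 mm over their backs; the gripper's body (76 mm by 178 mm) begins 60 mm behind the grasp point.
Start: joints at [-1.242, 0.494, 1.345, -0, 1.302, -0.096], TCP at [0.258, -0.569, 0.214] pointing down, gripper open.
Joint ranges: [-2.91, 2.91], [-0.82, 2.16], [0.22, 2.67], [-1.22, 4.37], [0.12, 2.79], [-3.08, 3.08]. Speed limits (rad/s): [1.89, 1.89, 2.57, 3.01, 3.01, 3.01].

INTERFACE

Orientations are given as a 3x3 rotation matrix whose columns are the frame's x, y, z axes.
In Python, from plant import env gives the robot as it stands.
- The arm moves only by the shell command python3 -m crank 'ROWS' [FORCE]. ROWS is JSON, a list of rows, each a list of 5 numbers: the gripper command: -1 is shut, 1 is fully open, values between are in proportion, then the shift along the tool's x, y, z in m, then the turn about the tool's z in rad. A call has exactly 5 rows; each row shifts and turns the commanded pose from where the row before left it, along the tool's axes as they then stand; what a row does not reach is not made up. A row lasts 1/10 s, in which the tool goes at most 50 mm and 8.59 degrees, less where a joint would pass 70% of its speed; a pose out of reach is approached as far as the arm can. A call is refused whole if a number of a shift passes 0.05 or a number of a turn 0.15, either way. A call with a gripper value outside its range is refused whole. The fingers move at their own pace and stop on an object; FORCE is the grip in N (left out, the last holds). Time passes only in rows, so rows that do not move let the fingers close, or fill a call up. It gives the time, the measured TCP pose, the force and the opening at its end, in the units of the state.
- env.get_obs(): the state, without advancing time (a new reading comes with each control period).
- env.get_image(name): name is "scene" or "top" or "wrist"; returns the picture (400x640x3 uint8, blue, green, red); there is no depth.
- env.camera_model(name): a dict with "fx", "fy", "cx", "cy" (pixels), "k1" (the pictures are not rectified: a ray, as slopes to the right and down, at radius r is drawn at 1 + k1 r^2 times it, then the intrinsics apply), "rvec" (rotation vector, rad) and "tvec" (3), from world to camera coordinates, as OpenCV has them. Camera axes: x right, y down, z forward; pixel columns grow to the right and rows downward; lengths in m; the calibration is good to about 2 mm. A picture is of the moment at which its call begins: read the wrist's pose just before it. camera_model takes no time and is no camera call; for the wrist camera it gives the pose at the moment of the call.
- env.hand_in(): hands the job in, once; it reports no verdict.
The state is a dict: "time_s": time; "joint_pos": joint angles; "qd": joint speeds; "joint_torque": joint torques, N m; "tool_pos": TCP position; "tcp_rot": TCP orientation; "force": force on the tool from outside, world axes, zero at the start; "wrist_torque": the same for the moment, N m; "opening": opening from 0.0 (shut) to 1.0 (fully open).
Only numpy, scipy, OpenCV 4.12 (cv2) and the standard library are available. Lean on these libraries where they do the work, as an engineer would, in place of code of your own. Each camera call takes 0.05 s, during which the arm holds its last target.

## Working session

There is one attempt and no reset: what is moved stays moved. The work goes in short steps, Python scripts to look and compute and a shell command to move; the robot and the scene stay as the last step left them, time stands still between calls to the robot, and variables do not carry over. Pictures are saved under pics/ and viewed, and the job is handed in when it is done.

```bash
mkdir -p pics; ls; python3 - <<'E'
from plant import env
import cv2,numpy as np
np.set_printoptions(precision=4,suppress=True)
o=env.get_obs();print(o)
for n in("scene","top"):
    cv2.imwrite(f"pics/{n}0.png",env.get_image(n)); print(n,env.camera_model(n))
E
```

```text
pics
{'time_s': 0.0, 'joint_pos': array([-1.2415,  0.4942,  1.3462,  0.    ,  1.3025, -0.0955]), 'qd': array([ 0.0007, -0.0007,  0.0001,  0.0018,  0.0026,  0.0001]), 'joint_torque': array([  0.0032, -87.8813, -38.1848,   0.0709,   0.0533,  -0.0001]), 'tool_pos': array([ 0.2575, -0.5691,  0.2133]), 'tcp_rot': array([[ 0.9111,  0.4122, -0.0004],
       [ 0.4122, -0.9111,  0.0012],
       [ 0.0002, -0.0012, -1.    ]]), 'force': array([-0.1016,  0.6885, -0.1926]), 'wrist_torque': array([-0.008 ,  0.0251, -0.0344]), 'opening': 1.0033602661646939}
scene {'fx': 512.318281225893, 'fy': 512.318281225893, 'cx': 315.8179148085035, 'cy': 197.18966359727983, 'k1': -0.15839841598031956, 'rvec': array([ 0.8453,  2.5764, -1.0787]), 'tvec': array([ 0.419 , -0.1907,  1.3407])}
top {'fx': 472.42260643207396, 'fy': 472.42260643207396, 'cx': 314.6248457358538, 'cy': 200.08789654120508, 'k1': -0.07371685255798807, 'rvec': array([ 2.1546, -2.1107,  0.2313]), 'tvec': array([0.0254, 0.586 , 0.8696])}
```

View pics/scene0.png

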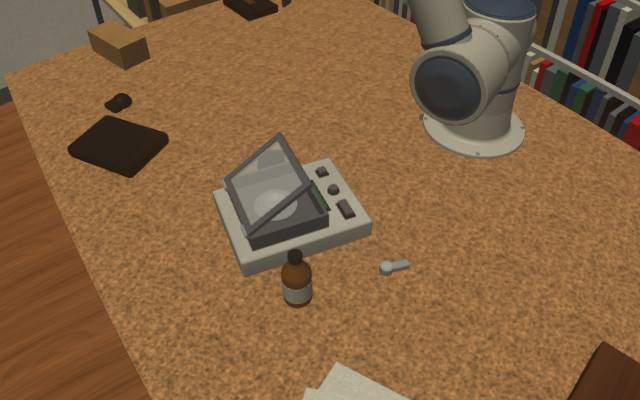

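View pics/top0.png

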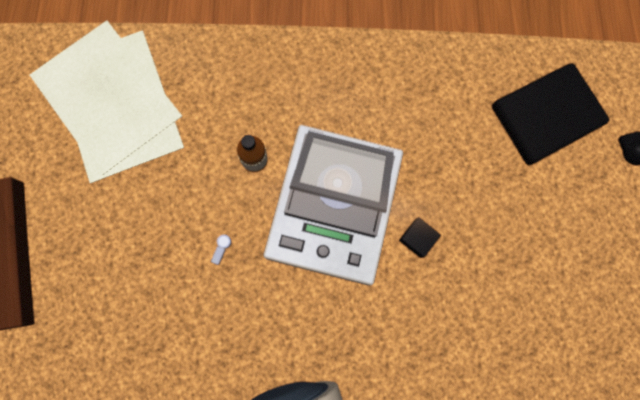

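The scene view shows the balance at about (290,210), with the cover open. In the top view the bar key is at (291,243), the round one at (322,251) and the square one at (354,259). The cover's free edge runs from about (291,186) to (386,209). Next I'll measure these.

```bash
cat > h.py <<'E'
import cv2,numpy as np
np.set_printoptions(precision=4,suppress=True)
def ray(m,uv):
    x=(uv[0]-m['cx'])/m['fx'];y=(uv[1]-m['cy'])/m['fy']
    K=np.array([[1.,0,0],[0,1,0],[0,0,1]]);d=np.array([m['k1'],0,0,0.])
    p=cv2.undistortPoints(np.array([[[x,y]]],float),K,d)[0,0]
    R=cv2.Rodrigues(np.array(m['rvec'],float))[0];t=np.array(m['tvec'],float)
    v=R.T@np.array([p[0],p[1],1]);return -R.T@t,v/np.linalg.norm(v)
def onz(m,uv,z):
    c,v=ray(m,uv);return c+v*(z-c[2])/v[2]
def proj(m,P):
    K=np.array([[m['fx'],0,m['cx']],[0,m['fy'],m['cy']],[0,0,1]])
    return cv2.projectPoints(np.array(P,float).reshape(-1,1,3),np.array(m['rvec'],float),np.array(m['tvec'],float),K,np.array([m['k1'],0,0,0.]))[0][:,0]
def tri(m1,a,m2,b):
    c1,v1=ray(m1,a);c2,v2=ray(m2,b)
    s=np.linalg.lstsq(np.c_[v1,-v2],c2-c1,rcond=None)[0]
    p,q=c1+s[0]*v1,c2+s[1]*v2
    return (p+q)/2,np.linalg.norm(p-q)
E
python3 - <<'E'
import cv2
t=cv2.imread('pics/top0.png');s=cv2.imread('pics/scene0.png')
cv2.imwrite('pics/topc.png',cv2.resize(t[115:295,255:445],None,fx=3.2,fy=3.2,interpolation=cv2.INTER_CUBIC))
cv2.imwrite('pics/scc.png',cv2.resize(s[125:280,205:380],None,fx=3.6,fy=3.6,interpolation=cv2.INTER_CUBIC))
E
```

```text
(no output)
```

View pics/topc.png

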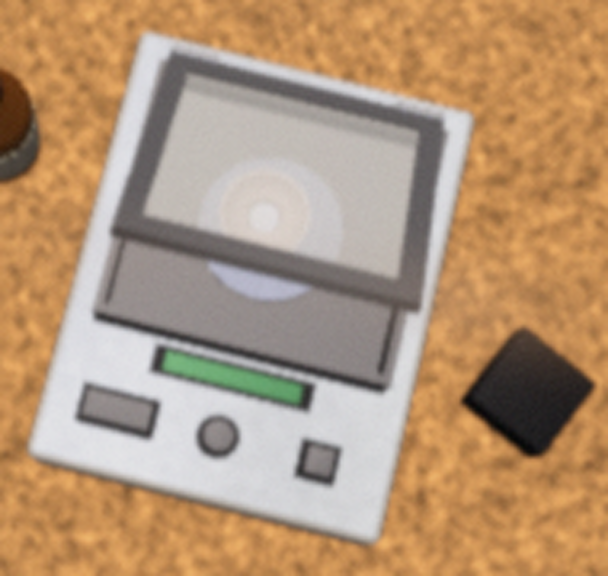

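View pics/scc.png

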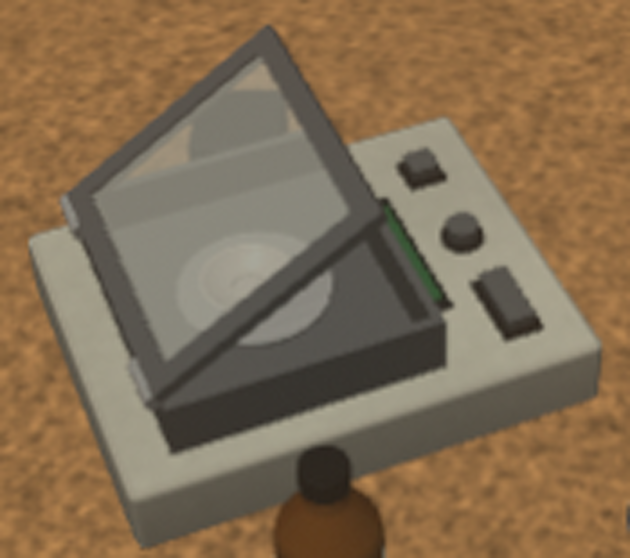

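```bash
python3 - <<'E'
from h import *
from plant import env
T=env.camera_model('top');S=env.camera_model('scene')
t=lambda u,v:(u/3.2+255-.34,v/3.2+115-.34)
s=lambda u,v:(u/3.6+205-.36,v/3.6+125-.36)
C=[onz(T,t(*p),.055)[:2] for p in((32,453),(372,537),(470,115),(147,36))]
fl,fr,br,bl=map(np.array,C)
print('corners',C,'sizes',[np.linalg.norm(a-b) for a,b in((fl,fr),(bl,br),(fl,bl),(fr,br))])
o=(fl+fr+br+bl)/4
ex=(bl+br-fl-fr);ex/=np.linalg.norm(ex);yaw=np.arctan2(ex[1],ex[0])
ey=(fl+bl-fr-br);print('yaw',yaw,'yaw from y',np.arctan2(ey[1],ey[0])-np.pi/2,'origin',o)
ey=np.array([-ex[1],ex[0]])
loc=lambda p:np.array([(p[:2]-o)@ex,(p[:2]-o)@ey])
for n,a,b in(('tare',(118,408),(502,297)),('round',(218,435),(463,229)),('square',(319,461),(421,163))):
    p=onz(T,t(*a),.068);q,e=tri(T,t(*a),S,s(*b));print(n,p,loc(p),onz(S,s(*b),.068)[:2],'tri',q,e)
for n,a,b in(('edgeL',(113,231),(382,212)),('edgeR',(420,303),(267,28)),('hingeR',(443,120),(70,200)),('hingeL',(172,55),(152,400))):
    q,e=tri(T,t(*a),S,s(*b));print(n,q,e,loc(q))
for th in(.4,.5,.6,.7,.8,.9):
    L=[]
    for y in(.085,-.085):
        x=.110-.155*np.cos(th)-.008*np.sin(th)*-1*-1; z=.092+.155*np.sin(th)+.008*np.cos(th)
        # top face offset direction: (+sin, cos)
        x=.110-.155*np.cos(th)+.008*np.sin(th)
        L.append([*(o+x*ex+y*ey),z])
    print(th,[((p-np.array([255,115])+.34)*3.2).round() for p in proj(T,L)],[((p-np.array([205,125])+.36)*3.6).round() for p in proj(S,L)])
E
```

```text
corners [array([0.4739, 0.1311]), array([ 0.4279, -0.0729]), array([ 0.6912, -0.1361]), array([0.7376, 0.0685])] sizes [np.float64(0.20907416688523633), np.float64(0.20985237470603482), np.float64(0.2710643968152507), np.float64(0.270807128660407)]
yaw -0.23424256808018104 yaw from y -0.22227333650332115 origin [ 0.5827 -0.0023]
tare [0.5006 0.0801 0.068 ] [-0.0989  0.0611] [0.5041 0.0811] tri [0.5016 0.0795 0.065 ] 0.0018791901643303971
round [0.4859 0.0205 0.068 ] [-0.0995 -0.0002] [0.4882 0.0238] tri [0.486  0.0205 0.0643] 0.0005734098828628943
square [ 0.4716 -0.0395  0.068 ] [-0.0993 -0.062 ] [ 0.4734 -0.0376] tri [ 0.4718 -0.0398  0.0655] 8.832607472703592e-06
edgeL [0.5839 0.0821 0.1797] 0.0017179924216838818 [-0.0183  0.0824]
edgeR [ 0.5483 -0.0808  0.1797] 0.00023385016853025208 [-0.0152 -0.0842]
hingeR [ 0.6738 -0.1099  0.0962] 0.002558450589902602 [ 0.1136 -0.0835]
hingeL [0.7119 0.0523 0.0958] 0.0014822478742187624 [0.113  0.0832]
0.4 [array([105., 256.]), array([409., 335.])] [array([407., 238.]), array([293.,  49.])]
0.5 [array([108., 238.]), array([417., 318.])] [array([393., 223.]), array([279.,  33.])]
0.6 [array([112., 217.]), array([424., 298.])] [array([376., 209.]), array([263.,  19.])]
0.7 [array([116., 194.]), array([433., 276.])] [array([357., 197.]), array([245.,   7.])]
0.8 [array([121., 169.]), array([441., 251.])] [array([335., 187.]), array([224.,  -4.])]
0.9 [array([127., 141.]), array([450., 224.])] [array([311., 179.]), array([202., -13.])]
```

Sizes agree: the deck comes out at 0.209 by 0.271 m with bevelled edges, and the keys are at local (-0.099, ±0.062). The bar key is at +y and the cover angle is about 0.56. I'll shut the fingers, line the tool up with the balance (turn about +0.66) and raise it.

```bash
python3 -m crank '[[-1,0,0,-0.012,0.132],[-1,0,0,-0.012,0.132],[-1,0,0,-0.012,0.132],[-1,0,0,-0.012,0.132],[-1,0,0,-0.002,0.13]]' 10
cat > w.py <<'E'
from h import *
from plant import env
o=np.array([.5827,-.0023,0]);yw=-.234
c,s=np.cos(yw),np.sin(yw);B=np.array([[c,-s,0],[s,c,0],[0,0,1]])
def st():
    b=env.get_obs();R=np.array(b['tcp_rot']);p=np.array(b['tool_pos'])
    print('t',b['time_s'],'p',p,'local',B.T@(p-o),'yaw',np.arctan2(R[1,0],R[0,0]),'F',b['force'],'op',round(b['opening'],3))
    return p,R
def to(l):
    p,R=st();g=o+B@np.array(l);print('goal',g,'shift',R.T@(g-p))
E
python3 -c "
from w import *
to([-.02,0,.235])"
```

```text
time_s: 0.6
tool_pos: [0.2577, -0.5698, 0.2651]
tcp_rot: [[0.972, -0.236, 0.0], [-0.236, -0.972, -0.001], [0.001, 0.001, -1.0]]
force: [0.3, 0.1, 0.2]
opening: 0.592
t 0.6 p [ 0.2577 -0.5698  0.2651] local [-0.1845 -0.6274  0.2651] yaw -0.23864096368191567 F [0.2553 0.1204 0.2334] op 0.592
goal [0.5632 0.0023 0.235 ] shift [ 0.1616 -0.6282  0.0295]
```

```bash
for i in 1; do python3 -m crank '[[-1,0.011,-0.042,0,0],[-1,0.011,-0.042,0,0],[-1,0.011,-0.042,0,0],[-1,0.011,-0.042,0,0],[-1,0.011,-0.042,0,0]]' >/dev/null; done
python3 -m crank '[[-1,0.011,-0.042,0,0],[-1,0.011,-0.042,0,0],[-1,0.011,-0.042,0,0],[-1,0.011,-0.042,0,0],[-1,0.011,-0.042,0,0]]'
python3 -c "
from w import *
to([-.02,0,.235])"
```

```text
time_s: 1.6
tool_pos: [0.4621, -0.1845, 0.2638]
tcp_rot: [[0.973, -0.231, -0.0], [-0.231, -0.973, 0.0], [-0.0, -0.0, -1.0]]
force: [0.7, 0.3, -0.8]
opening: 0.004
t 1.6 p [ 0.4621 -0.1845  0.2638] local [-0.0751 -0.2052  0.2638] yaw -0.23330115485696692 F [ 0.6932  0.2871 -0.8077] op 0.004
goal [0.5632 0.0023 0.235 ] shift [ 0.0553 -0.2052  0.0288]
```

```bash
python3 -m crank '[[-1,0.011,-0.042,0,0],[-1,0.011,-0.042,0,0],[-1,0.011,-0.042,0,0],[-1,0.011,-0.041,0,0],[-1,0.011,-0.039,0,0]]' >/dev/null
python3 -m crank '[[-1,0,0,0.01,0],[-1,0,0,0.01,0],[-1,0,0,0.01,0],[-1,0,0,0,0],[-1,0,0,0,0]]'
python3 -c "
from w import *
to([-.02,0,.235])
cv2.imwrite('pics/s1.png',cv2.resize(env.get_image('scene')[50:300,150:450],None,fx=2.5,fy=2.5,interpolation=cv2.INTER_CUBIC))
cv2.imwrite('pics/w1.png',env.get_image('wrist'))
st()
"
```

```text
time_s: 2.6
tool_pos: [0.5624, 0.0006, 0.2338]
tcp_rot: [[0.973, -0.232, -0.001], [-0.232, -0.973, 0.0], [-0.001, 0.0, -1.0]]
force: [-0.1, 1.2, 1.0]
opening: 0.001
t 2.6 p [0.5624 0.0006 0.2338] local [-0.0204 -0.0019  0.2338] yaw -0.2344511711729909 F [-0.0519  1.1891  0.9848] op 0.001
goal [0.5632 0.0023 0.235 ] shift [ 0.0004 -0.0019 -0.0012]
t 2.7 p [0.5628 0.0008 0.2344] local [-0.0201 -0.0015  0.2344] yaw -0.23411811710342684 F [-0.0979 -0.1413 -0.0148] op 0.007
```

View pics/s1.png

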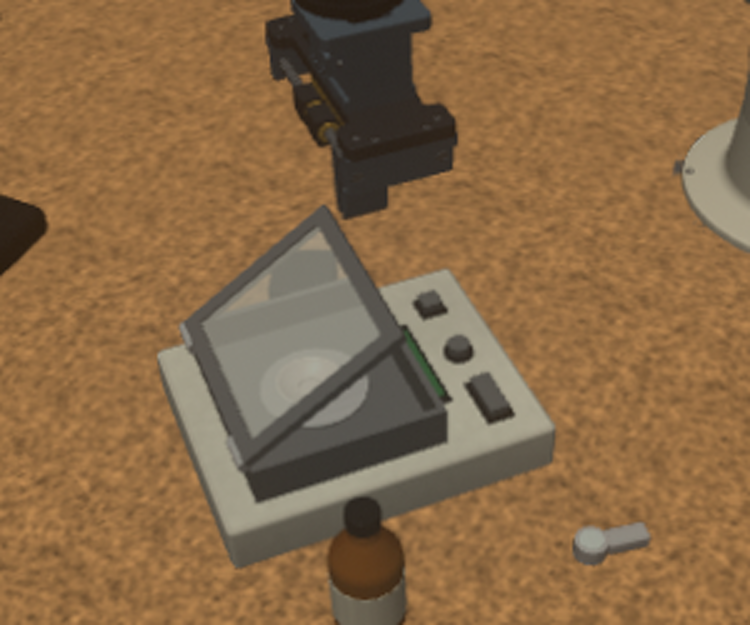

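View pics/w1.png

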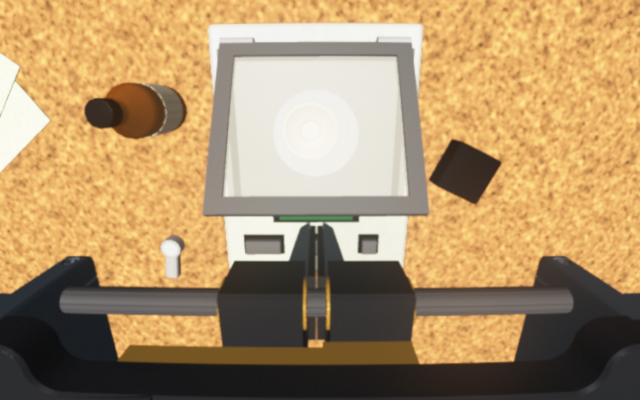

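The scene view shows the shut tips just above the middle of the cover's free edge. The wrist view shows the balance lined up, with the free edge at row 205. Starting the descent.

```bash
python3 -m crank '[[-1,0,0,0.008,0],[-1,0,0,0.008,0],[-1,0,0,0.008,0],[-1,0,0,0.008,0],[-1,0,0,0.006,0]]'|egrep 'time|pos|force'
python3 -m crank '[[-1,0,0,0.004,0],[-1,0,0,0.004,0],[-1,0,0,0.004,0],[-1,0,0,0.004,0],[-1,0,0,0.004,0]]'|egrep 'time|pos|force'
```

```text
time_s: 3.2
tool_pos: [0.5625, 0.0015, 0.1949]
force: [-0.3, 0.1, -0.1]
time_s: 3.7
tool_pos: [0.5627, 0.0015, 0.1757]
force: [-2.1, 0.2, 1.8]
```

```bash
python3 -m crank '[[-1,0,0,0.005,0],[-1,0,0,0.005,0],[-1,0,0,0.005,0],[-1,0,0,0.005,0],[-1,0,0,0.005,0]]'|egrep 'time|pos|force'
python3 -m crank '[[-1,0,0,0.005,0],[-1,0,0,0.005,0],[-1,0,0,0.005,0],[-1,0,0,0,0],[-1,0,0,0,0]]'|egrep 'time|pos|force'
python3 -c "
from w import *
st()
cv2.imwrite('pics/s2.png',cv2.resize(env.get_image('scene')[50:300,150:450],None,fx=2.5,fy=2.5,interpolation=cv2.INTER_CUBIC))
"
```

```text
time_s: 4.2
tool_pos: [0.5628, 0.0015, 0.1505]
force: [-0.0, -0.1, 1.4]
time_s: 4.7
tool_pos: [0.5628, 0.0015, 0.1358]
force: [-0.1, -0.0, 0.1]
t 4.7 p [0.5628 0.0015 0.1358] local [-0.0202 -0.001   0.1358] yaw -0.2331836077237161 F [-0.0675 -0.0062  0.115 ] op 0.005
```

View pics/s2.png

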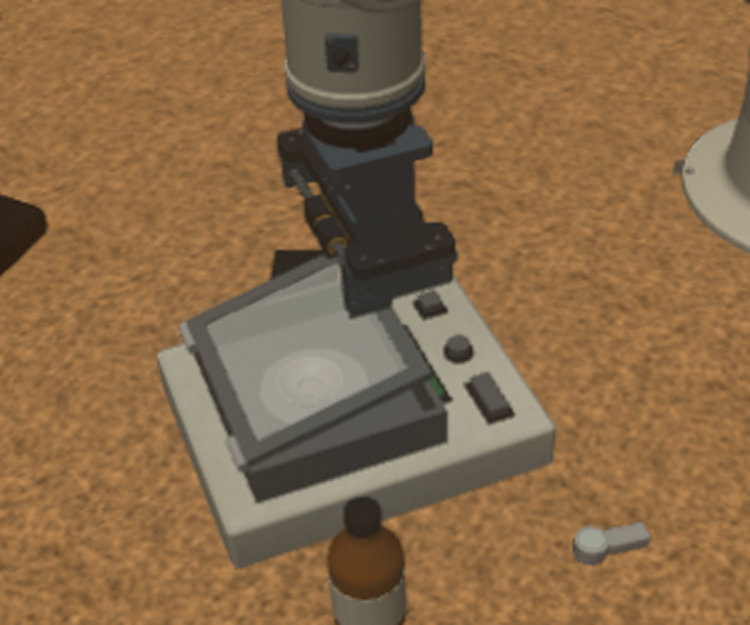

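The picture shows the cover pushed about half way down, with the tips on its frame at about (375,305). I'll keep going down slowly.

```bash
python3 -m crank '[[-1,0,0,0.005,0],[-1,0,0,0.005,0],[-1,0,0,0.005,0],[-1,0,0,0.005,0],[-1,0,0,0.005,0]]'|egrep 'time|pos|force'
python3 -m crank '[[-1,0,0,0.002,0],[-1,0,0,0.002,0],[-1,0,0,0.001,0],[-1,0,0,0.001,0],[-1,0,0,0.001,0]]'|egrep 'time|pos|force'
```

```text
time_s: 5.25
tool_pos: [0.5627, 0.0015, 0.1104]
force: [-0.8, 0.6, 0.8]
time_s: 5.75
tool_pos: [0.5628, 0.0015, 0.104]
force: [-0.5, -0.1, 1.0]
```

```bash
python3 -m crank '[[-1,0,0,0.001,0],[-1,0,0,0.001,0],[-1,0,0,0.001,0],[-1,0,0,0.0005,0],[-1,0,0,0,0]]'|egrep 'time|pos|force'
```

```text
time_s: 6.25
tool_pos: [0.5628, 0.0015, 0.1003]
force: [-0.3, -0.6, 0.5]
```

```bash
python3 -m crank '[[-1,0,0,0.0005,0],[-1,0,0,0.0005,0],[-1,0,0,0,0],[-1,0,0,0,0],[-1,0,0,0,0]]'|egrep 'time|pos|force'
```

```text
time_s: 6.75
tool_pos: [0.5629, 0.0015, 0.1001]
force: [-3.8, -0.2, 13.4]
```

The force jumped to 13 N at z = 0.100, which is exactly the height of the shut cover's top face. Lifting and checking.

```bash
python3 -m crank '[[-1,0,0,-0.005,0],[-1,0,0,-0.01,0],[-1,0,0,-0.015,0],[-1,-0.02,-0.015,-0.01,0],[-1,-0.02,-0.015,0,0]]'|egrep 'time|pos|force'
python3 -m crank '[[-1,-0.02,-0.015,0,0],[-1,-0.02,-0.015,0,0],[-1,0,0,0,0],[-1,0,0,0,0],[-1,0,0,0,0]]'|egrep 'time|pos|force'
python3 -c "
from w import *
to([-.099,.062,.085])
S=env.camera_model('scene')
L=[o+B@np.array([-.045,y,.100]) for y in(.085,-.085)]
print('shut edge corners px in crop',(proj(S,L)-[150,50])*2.5)
cv2.imwrite('pics/s3.png',cv2.resize(env.get_image('scene')[50:300,150:450],None,fx=2.5,fy=2.5,interpolation=cv2.INTER_CUBIC))
cv2.imwrite('pics/w3.png',env.get_image('wrist'))
"
```

```text
time_s: 7.25
tool_pos: [0.5316, 0.04, 0.1412]
force: [-0.5, 1.0, 1.2]
time_s: 7.75
tool_pos: [0.4997, 0.0779, 0.1398]
force: [-1.3, -0.4, 0.4]
t 7.75 p [0.4997 0.0779 0.1398] local [-0.0993  0.0588  0.1398] yaw -0.23338342533587106 F [-1.3376 -0.3733  0.4239] op 0.004
goal [0.5008 0.081  0.085 ] shift [ 0.0003 -0.0032  0.0548]
shut edge corners px in crop [[438.5152 401.7278]
 [360.4077 270.5639]]
```

View pics/s3.png

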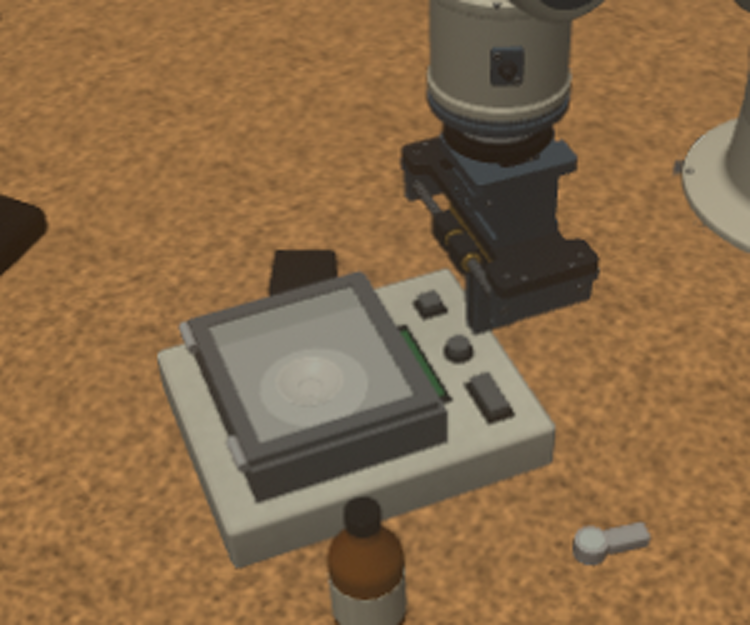

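View pics/w3.png

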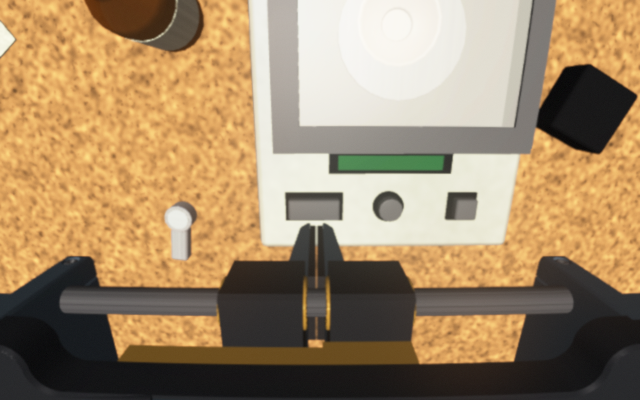

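The scene view shows the cover lying flat, with its free corners at about (443,402) and (362,272). The shut pose predicts (438,402) and (360,271). The wrist view shows the tips centred on the bar key's column (about 316 against 314). Lowering onto the tare key.

```bash
python3 -m crank '[[-1,0,-0.003,0.012,0],[-1,0,0,0.015,0],[-1,0,0,0.015,0],[-1,0,0,0.012,0],[-1,0,0,0.008,0]]'|egrep 'time|pos|force'
python3 -m crank '[[-1,0,0,0.003,0],[-1,0,0,0.002,0],[-1,0,0,0,0],[-1,0,0,0,0],[-1,0,0,0,0]]'|egrep 'time|pos|force'
```

```text
time_s: 8.35
tool_pos: [0.4991, 0.0811, 0.076]
force: [0.6, -0.2, -0.8]
time_s: 8.85
tool_pos: [0.4998, 0.0813, 0.0728]
force: [-0.8, -0.5, 0.2]
```

```bash
python3 -c "
from w import *
to([-.099,.062,.072])
T=env.camera_model('top')
cv2.imwrite('pics/s4.png',cv2.resize(env.get_image('scene')[130:260,200:400],None,fx=4,fy=4,interpolation=cv2.INTER_CUBIC))
"
```

```text
t 8.85 p [0.4998 0.0813 0.0728] local [-0.1     0.0621  0.0728] yaw -0.23319612755897126 F [-0.7744 -0.4665  0.2469] op 0.007
goal [0.5008 0.081  0.072 ] shift [0.001  0.0001 0.0008]
```

View pics/s4.png

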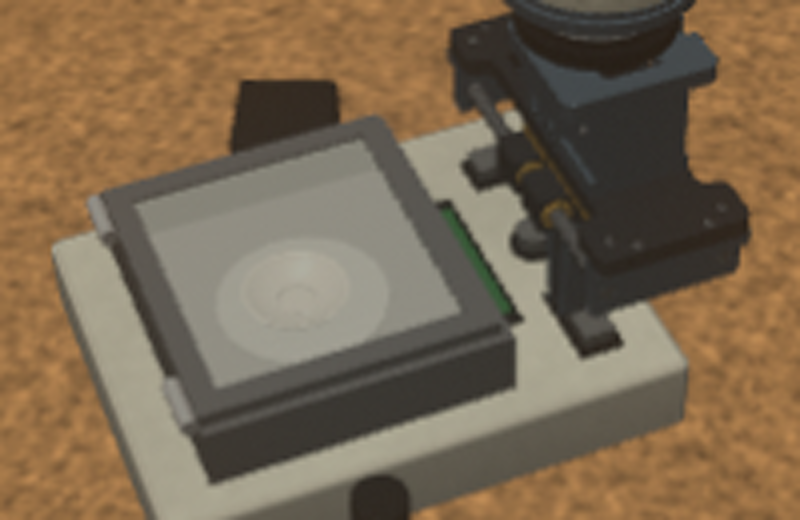

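The tips are just above the bar key at about (575,310), and the round and square keys are well clear. Pressing at 1 to 2 mm per row.

```bash
python3 -m crank '[[-1,0,0,0.002,0],[-1,0,0,0.002,0],[-1,0,0,0.001,0],[-1,0,0,0.001,0],[-1,0,0,0.001,0]]'|egrep 'time|pos|force'
python3 -m crank '[[-1,0,0,0.001,0],[-1,0,0,0.001,0],[-1,0,0,0.001,0],[-1,0,0,0,0],[-1,0,0,0,0]]'|egrep 'time|pos|force'
```

```text
time_s: 9.4
tool_pos: [0.4995, 0.0813, 0.0654]
force: [-1.0, 0.4, 2.9]
time_s: 9.9
tool_pos: [0.4995, 0.0812, 0.0625]
force: [-1.4, -1.1, 4.1]
```

```bash
python3 -m crank '[[-1,0,0,0.0005,0],[-1,0,0,0.0005,0],[-1,0,0,0,0],[-1,0,0,0,0],[-1,0,0,0,0]]'|egrep 'time|pos|force'
```

```text
time_s: 10.4
tool_pos: [0.4996, 0.0813, 0.0619]
force: [-3.0, 0.8, 15.2]
```

The stop was reached at z = 0.062 with the force up at 15 N, so the key is fully down. Releasing and withdrawing.

```bash
python3 -m crank '[[-1,0,0,-0.003,0],[-1,0,0,-0.005,0],[-1,0,0,-0.01,0],[-1,0,0,-0.02,0],[-1,0,0,-0.03,0]]'|egrep 'time|pos|force'
python3 -m crank '[[-1,0,0,-0.03,0],[-1,0,0,-0.03,0],[-1,-0.03,0.01,-0.02,0],[-1,-0.03,0.02,0,0],[-1,-0.03,0.03,0,0]]'|egrep 'time|pos|force'
python3 -m crank '[[-1,-0.01,0.04,0,0],[-1,-0.01,0.04,0,0],[-1,0,0.04,0,0],[-1,0,0.04,0,0],[-1,0,0.04,0,0]]'|egrep 'time|pos|force'
python3 -m crank '[[-1,0,0.04,0,0],[-1,0,0.04,0,0],[-1,0,0.03,0,0],[-1,0,0,0,0],[-1,0,0,0,0]]'|egrep 'time|pos|force'
python3 -c "
from w import *
st()
cv2.imwrite('pics/s5.png',cv2.resize(env.get_image('scene')[125:280,205:380],None,fx=3.6,fy=3.6,interpolation=cv2.INTER_CUBIC))
cv2.imwrite('pics/t5.png',env.get_image('top'))
"
```

```text
time_s: 10.9
tool_pos: [0.4985, 0.0812, 0.1296]
force: [-0.4, -1.2, -0.6]
time_s: 11.4
tool_pos: [0.3973, 0.0439, 0.2103]
force: [0.4, -0.9, -0.6]
time_s: 11.9
tool_pos: [0.3316, -0.1477, 0.2101]
force: [1.1, 1.1, -0.6]
time_s: 12.4
tool_pos: [0.3066, -0.2534, 0.2096]
force: [-1.1, 0.6, -0.3]
t 12.4 p [ 0.3066 -0.2534  0.2096] local [-0.2103 -0.3083  0.2096] yaw -0.23493087628773635 F [-1.1227  0.6    -0.3185] op 0.004
```

View pics/s5.png

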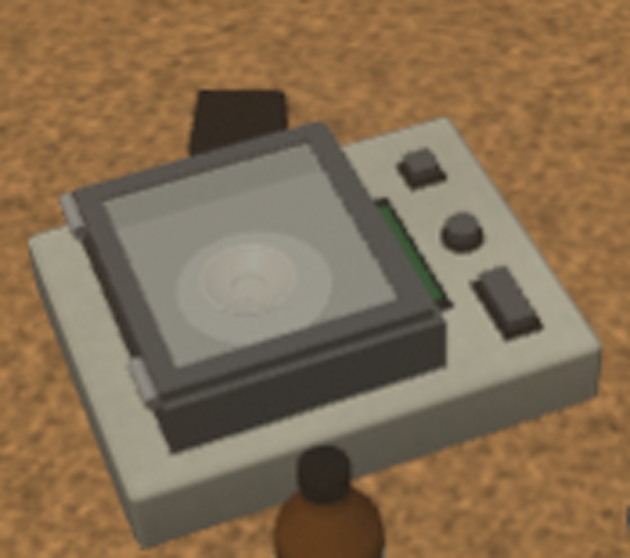

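View pics/t5.png

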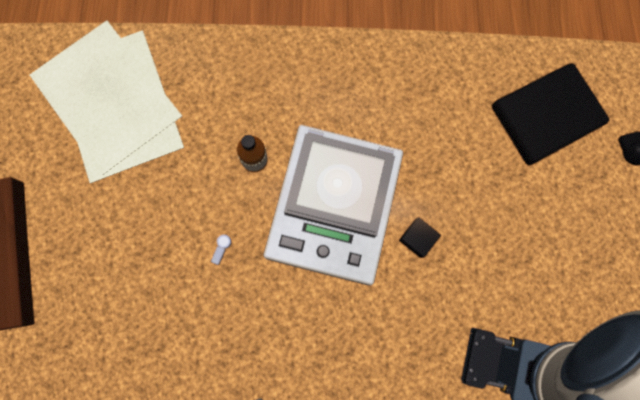

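```bash
python3 -c "
from w import *
S=env.camera_model('scene');T=env.camera_model('top')
for th in(0,.03,.06):
    L=[o+B@np.array([.110-.155*np.cos(th)+.008*np.sin(th),y,.092+.155*np.sin(th)+.008*np.cos(th)]) for y in(.085,-.085)]
    print(th,((proj(S,L)-[205,125]+.36)*3.6).round(1).tolist(),proj(T,L).round(1).tolist())
a=cv2.imread('pics/top0.png');b=cv2.imread('pics/t5.png')
d=(cv2.absdiff(a,b).max(2)>45).astype('uint8');n,_,s,_=cv2.connectedComponentsWithStats(d)
print(s[1:][s[1:,4]>8])
cv2.imwrite('pics/t5c.png',cv2.resize(b[115:295,255:445],None,fx=3.2,fy=3.2,interpolation=cv2.INTER_CUBIC))
"
```

```text
0 [[434.8, 309.8], [322.3, 120.9]] [[286.2, 209.1], [375.2, 232.1]]
0.03 [[434.2, 304.0], [321.4, 115.1]] [[286.2, 208.5], [375.6, 231.6]]
0.06 [[433.4, 298.2], [320.4, 109.4]] [[286.2, 207.8], [376.1, 231.0]]
[[  289   131   104   100  2455]
 [  378   182     3    15    16]
 [  461   310   179    90 11360]
 [  251   381    91    19  1287]]
```

View pics/t5c.png

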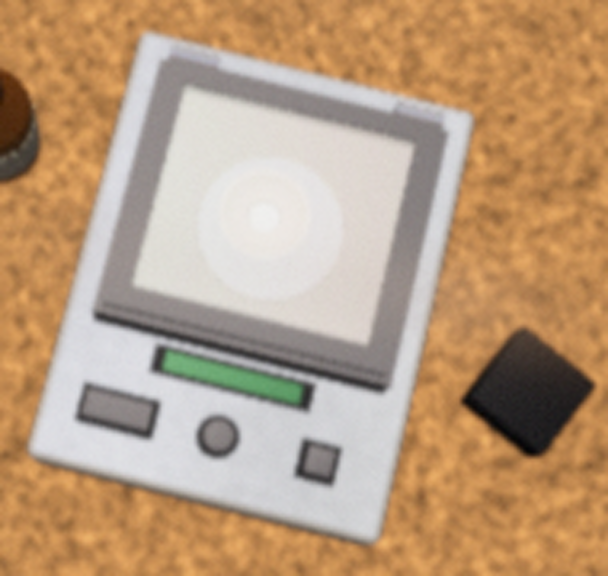

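The corners match θ = 0. The only changes from the first picture are the cover and the arm; the keys, dish and loose things are where they were. Handing in.

```bash
python3 -c "
from plant import env
print(env.hand_in())"
```

```text
the job is handed in; nothing more can be done
None
```

The cover is shut, the tare key was pressed once and came back up, and the arm was withdrawn before I handed the job in at about 12.5 s.

- **Cover:** I pushed it down with shut fingertips near the middle of its free edge, using about 1–2 N. It met its stop at tip height 0.100 m, the shut cover's top face, and the force rose to about 13 N there. The last scene picture fits a cover angle of 0 to within about 1 pixel.
- **Tare key:** I pressed it only after the cover was shut. The spring gave about 4 N on the way down. It bottomed at tip height 0.062 m, the end of its 6 mm travel. At the stop the force rose to about 15 N, more than the 5 N needed. After I let go, the key looks the same as at the start.
- **Everything else:** comparing the first and last top views, only the cover area and the arm changed. The other two keys, the bottle, loupe and stone box show no movement, and the dish looks unmoved through the clear cover.

No check failed. The one small disagreement was that the two cameras together put the key tops about 3 mm low (0.065 m instead of 0.068 m), so I used the given heights instead, and the contact heights agreed with them.

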